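# Check the zinc on two galvanised fittings with a pen gauge

### The job

Lift the pen-shaped coating gauge out of its stand and, holding it upright, press its sprung foot gently onto the dark round mark on the flat zero disc, then onto the mark on the square post cap, and last onto the mark on the hexagonal pipe cap, keeping it pressed for about a second on each so that the gauge can read. Then stand the gauge back in its stand. Do not shift the disc or the caps, and leave the jug, funnel, vase and turntable as they are.

Things in the scene. Friction and masses are not known exactly. Their poses are not given: they have to be found in the camera images.
- gauge: Pen-shaped coating gauge, loose, about 150 g, standing nose down in the stand. Grey round barrel 34 mm in diameter, 140 mm long, with a black rubber band 75 to 125 mm above the nose (grip there from above, any side). Origin: centre of the flat nose end (30 mm across), z up along the barrel; its top is at z = 140 mm. A thin steel foot sticks out of the nose.
- gauge_tip (a point): Centre of the flat end of the gauge's sprung steel foot (10 mm in diameter), 16 mm below the nose and on the barrel's axis when not pressed.
- foot (a joint): How far the sprung foot is pushed into the gauge, m: 0 free, 0.010 fully in (then it is rigid). It begins to move at 1.2 N and is fully in at 5.2 N (400 N/m). A reading needs it in by more than 1 mm.
- stand: Round black plastic stand fixed to the shelf, foot 84 mm across, 24 mm high, with a socket collar above it up to 56 mm. Origin: centre of the underside, z up. Socket: 44 mm inside, flaring to 56 mm in its top 10 mm; its floor, 24 mm above the shelf, has a 24 mm hole that takes the gauge's foot. The gauge's nose rests on that floor.
- stand_seat (a point): Centre of the socket's floor, 24 mm above the shelf: the gauge's nose (its origin) sits here when home.
- zero_disc: Bare steel zero disc, flat and round, 94 mm in diameter, 12 mm thick, lying loose on the shelf, 0.65 kg. Origin: centre of the underside, z up.
- disc_mark (a point): Centre of the dark round mark (24 mm across, flush) in the middle of the zero disc's top face, 12 mm above the shelf.
- square_cap: Galvanised square post cap, 76 x 76 mm, 50 mm high, flat top, loose, 0.6 kg. Origin: centre of the underside, z up, x and y along its sides.
- square_mark (a point): Centre of the dark round mark (24 mm across, flush) on the square cap's top, 50 mm above the shelf and 18 mm off the centre along both x and y, near one corner.
- hex_cap: Galvanised hexagonal pipe cap, 80 mm across the corners, 75 mm high, flat top, loose, 0.8 kg. Origin: centre of the underside, z up.
- hex_mark (a point): Centre of the dark round mark (24 mm across, flush) on the hexagonal cap's top, 75 mm above the shelf and 17 mm off the centre along the cap's x.
- turntable_rim (a point): A point on the rim, 105 mm from the axis and 36 mm above the shelf, of the black turntable tray (220 mm across) that turns easily and carries three upright brushes 188 mm tall; a bystander at the left end of the work.
- jug: Stainless steel jug, 96 mm across, 140 mm tall, with a handle on one side reaching 83 mm from its axis; loose bystander. Origin: centre of the underside, z up.
- funnel: Green plastic funnel standing on its wide mouth, 110 mm across, 110 mm tall; loose bystander. Origin: centre of the mouth on the shelf, z up.
- vase: Short white ceramic vase, 84 mm across, 90 mm tall; loose bystander. Origin: centre of the underside, z up.
Things that resemble listed ones, but are neither listed nor needed, are in the scene too. Leave any yellow look-alike of the hex_cap alone. Several things look just like the zero_disc: the one meant starts farthest to the robot's left.

How it is judged (in metres and radians):
On the way, in this order (a step that is already met when the one before it is completed fails the run):
1. the upright held gauge's foot is pressed on the zero disc's mark for half a second (horizontal distance between gauge_tip and disc_mark below 0.012 m and contact force between gauge and zero_disc above 0.6 N and value of joint foot above 0.001 m and angle between gauge's own z axis and vertical below 0.2 rad and contact force between the fingers and gauge above 0.5 N), for 0.5 s.
2. the upright held gauge's foot is pressed on the square cap's mark for half a second (horizontal distance between gauge_tip and square_mark below 0.012 m and contact force between gauge and square_cap above 0.6 N and value of joint foot above 0.001 m and angle between gauge's own z axis and vertical below 0.2 rad and contact force between the fingers and gauge above 0.5 N), for 0.5 s.
3. the upright held gauge's foot is pressed on the hexagonal cap's mark for half a second (horizontal distance between gauge_tip and hex_mark below 0.012 m and contact force between gauge and hex_cap above 0.6 N and value of joint foot above 0.001 m and angle between gauge's own z axis and vertical below 0.2 rad and contact force between the fingers and gauge above 0.5 N), for 0.5 s.
At the end, for the whole second after the job is handed in: Gauge at rest in its stand: within 9 mm of the socket centre, nose within 5 mm (4 below) of the floor's height, tilt under 0.15 rad. Disc and caps upright (0.1 rad), within 15 mm of their starts; jug, funnel, vase upright (0.2 rad) and, like the turntable rim, within 25 mm of theirs (horizontal distance between gauge and stand_seat below 0.009 m and z of gauge in the frame of stand_seat between -0.004 and 0.005 m and angle between gauge's own z axis and vertical below 0.15 rad and linear speed of gauge below 0.02 m/s and distance of each of zero_disc, square_cap, hex_cap from where it was at the start of the episode below 0.015 m and angle between each of zero_disc, square_cap, hex_cap's own z axis and vertical below 0.1 rad and distance of each of jug, funnel, vase, turntable_rim from where it was at the start of the episode below 0.025 m and angle between each of jug, funnel, vase's own z axis and vertical below 0.2 rad); the robot touches nothing.
It fails at once if the gauge is pressed on the disc or a cap with more than 20 N (contact force between gauge and zero_disc above 20 N or contact force between gauge and square_cap above 20 N or contact force between gauge and hex_cap above 20 N).
It fails at once if the disc or a cap is shifted by more than 15 mm (distance of any of zero_disc, square_cap, hex_cap from where it was at the start of the episode above 0.015 m).
It fails at once if jug, funnel, vase or turntable is disturbed by more than 25 mm (distance of any of jug, funnel, vase, turntable_rim from where it was at the start of the episode above 0.025 m).
It also fails if it takes over 64 s, if anything falls off the work surface, if the arm or the gripper's body presses on something with over 40 N, if the wrist force passes 120 N, or if a joint passes its speed limit or range.

### The arm

A 6-joint arm with a two-finger parallel gripper is mounted at the origin on the work surface. World frame = base frame: x ahead of the robot, y to its left, z up, the work surface at z = 0. Lengths are in mm, angles in rad, forces in N, time in s.
With the tool pointing down it reaches from about 375 to 900 mm from the base axis. Payload 3.1 kg.
Tool frame: the origin (TCP) lies on the centre line of the jaws, within the pads' length; the fingertips stand 17 mm ahead of it and the grasp point (between the pads) lies 2 mm behind it (r.nose_length is the z of the fingertips in the tool frame, in mm); z points along the fingers, y is the line along which they close (so a half turn about z gives the same grasp; the last joint's range is limited). The gripper opens to 85 mm and grips with 20 to 120 N. Pads are 22 mm wide; open, the fingers measure 114 mm over their backs; the gripper's body (76 mm by 85 mm) begins 54 mm behind the grasp point. The pads swing forward as they close: fully open they stand 13 mm farther back than shut.
Start: joints at [-1.442, 0.527, 1.433, -0, 1.181, -0.178], TCP at [189.375, -595.596, 248.31] pointing down, gripper open.
Joint ranges: [-3.08, 3.08], [-0.75, 2.2], [0.22, 2.44], [-1.43, 4.57], [0, 2.65], [-2.85, 2.85]. Speed limits (rad/s): [2.79, 2.79, 3.14, 3.14, 3.14, 3.14].

### API

Orientations are given as a unit quaternion [x, y, z, w].
In Python, from station import telemetry, optics, r gives the robot as it stands.
- The arm moves only by the tool drive_tool, never from a script. Its argument "steps" is a list of rows, each a list of 4 numbers: the shift along the tool's x, y, z in m, then the turn about the tool's z in rad. A call has exactly 8 rows; each row shifts and turns the commanded pose from where the row before left it, along the tool's axes as they then stand; what a row does not reach is not made up. A row lasts 1/8 s, in which the tool goes at most 62.5 mm and 10.7 degrees, less where a joint would pass 70% of its speed; a pose out of reach is approached as far as the arm can. A call with a gripper value outside its range is refused whole. "jaw" is the opening, from 0 (shut) to 1 (fully open), set as the call begins (left out, the last holds). The fingers move at their own pace and stop on an object; "newtons" is the grip in N (left out, the last holds). Time passes only in rows, so rows that do not move let the fingers close, or fill a call up. It gives the time, the measured TCP pose, the force, the opening and the grip force at its end, in the units of the state.
- telemetry.sense(): the state, without advancing time (a new reading comes with each control period).
- optics.camera(name): name is "scene" or "top"; returns a dict with "frame" (480x640x3 uint8, red, green, blue), "vfov" (degrees; the focal length in pixels is half the picture's height over the tangent of half this angle, whatever the lens; pixels are square), "cx", "cy" (the principal point, pixels), "dist_coeffs" ([k1, k2, p1, p2, k3] as OpenCV has them; the pictures are not rectified), "xyz" and "orientation" of the camera in the world. Camera axes: x right, y down, z forward; pixel columns grow to the right and rows downward; lengths in mm; the calibration is good to about 2 mm. A picture is of the moment at which its call begins. There is no depth.
- r.finish_job(): hands the job in; it is judged then, once.
The state is a dict: "clock": time; "joints": joint angles; "qvel": joint speeds; "effort": joint torques, N m; "ee_pos": TCP position; "eef_rot": TCP orientation; "contact_force": force on the tool from outside, world axes, zero at the start; "wrist_torque": the same for the moment, N m; "finger_gap": finger opening in mm; "grasp_force": force on a finger pad.
Only numpy, scipy, OpenCV 4.12 (cv2) and the standard library are available. Lean on these libraries where they do the work, as an engineer would, in place of code of your own. Each camera call takes 0.05 s, during which the arm holds its last target. There are 200 camera calls.

## Working session

There is one attempt and no reset: what is moved stays moved. The work goes in short steps, Python scripts to look and compute and a tool call to move; the robot and the scene stay as the last step left them, time stands still between calls to the robot, and variables do not carry over. Pictures are saved under pics/ and viewed, at most 10 in all, crops included, and the job is handed in when it is done.

Besides the shell and the picture viewer there is one more tool, called after "Emit:" in YAML: its name, and indented under it one key for each argument. drive_tool: Moves the arm, as the interface text tells. Its arguments: {"type":"object","properties":{"steps":{"type":"array","items":{"type":"array","items":{"type":"number"}}},"jaw":{"type":"number"},"newtons":{"type":"number"}},"required":["steps"]}

```bash
mkdir -p pics
cat > h.py <<'E'
import numpy as np, cv2
from scipy.spatial.transform import Rotation as R
def cal(c):
    f=240/np.tan(np.radians(c["vfov"]/2))
    return np.array([[f,0,c["cx"]],[0,f,c["cy"]],[0,0,1.]]),np.array(c["dist_coeffs"],float)
def ray(c,uv):
    K,d=cal(c); p=cv2.undistortPoints(np.array(uv,float).reshape(-1,1,2),K,d).reshape(-1,2)
    return R.from_quat(c["orientation"]).apply(np.c_[p,np.ones(len(p))])
def plane(c,uv,z):
    v=ray(c,uv); o=np.array(c["xyz"],float); return o+v*((z-o[2])/v[:,2])[:,None]
def pix(c,P):
    K,d=cal(c); Rm=R.from_quat(c["orientation"]).inv().as_matrix()
    t=-Rm@np.array(c["xyz"],float)
    return cv2.projectPoints(np.array(P,float).reshape(-1,1,3),cv2.Rodrigues(Rm)[0],t,K,d)[0].reshape(-1,2)
E
python3 - <<'E'
from station import telemetry,optics,r
import cv2,pickle
s=telemetry.sense(); print(s)
for n in("top","scene"):
    c=optics.camera(n); pickle.dump(c,open(n+".pkl","wb"))
    cv2.imwrite(f"pics/{n}0.png",c["frame"][...,::-1]); print(n,{k:v for k,v in c.items() if k!="frame"})
E
```

```text
{'clock': 0.0, 'joints': array([-1.44153760e+00,  5.28467074e-01,  1.43393190e+00, -5.25055765e-06,
        1.18141807e+00, -1.78507106e-01]), 'qvel': array([ 0.00194336,  0.00061732,  0.00295501,  0.00030047, -0.00020685,
        0.00094312]), 'effort': array([ 6.70429527e-04, -4.42348588e+01, -1.78022593e+01, -1.92872380e-04,
        8.45216622e-03,  1.28408324e-06]), 'ee_pos': array([ 189.26214681, -594.91984081,  247.32362602]), 'eef_rot': array([ 9.88182605e-01,  1.53277205e-01,  2.49572131e-05, -1.11191760e-03]), 'contact_force': array([-0.51878498, -0.22729729,  0.61343856]), 'wrist_torque': array([-0.00712194,  0.02540942, -0.03519082]), 'grasp_force': 0.0, 'finger_gap': 85.12637902834531}
top {'vfov': 54.99659843562235, 'cx': 319.31221344637817, 'cy': 243.54172865216648, 'dist_coeffs': array([-0.04917402,  0.        ,  0.        ,  0.        ,  0.        ]), 'xyz': array([ 532.09731824,   -4.45374885, 1190.27733757]), 'orientation': array([-0.70551911,  0.70766058, -0.01973101,  0.03271046])}
scene {'vfov': 49.16754259124948, 'cx': 316.0327335692886, 'cy': 239.74485185161925, 'dist_coeffs': array([-0.04615401,  0.        ,  0.        ,  0.        ,  0.        ]), 'xyz': array([1466.01703856,  -30.20995259,  941.40452874]), 'orientation': array([ 0.65537895,  0.65182284, -0.26287011, -0.27659485])}
```

View pics/top0.png

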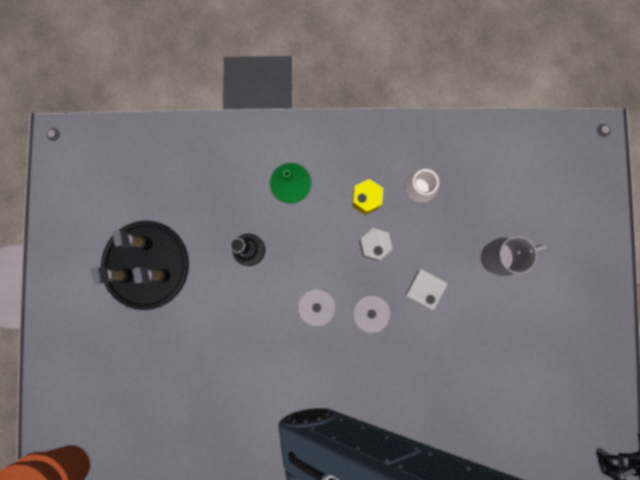

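View pics/scene0.png

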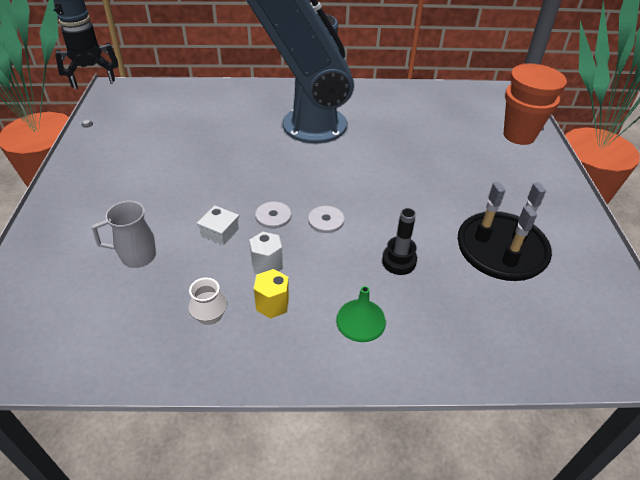

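The top view shows the target disc at (317,308), the square cap's mark at (430,299), the hex cap's mark at (378,250) and the gauge top at (238,245). In the scene view they are at (326,219), (217,212), (264,239) and (407,213).

```bash
cat > m.py <<'E'
from h import *
import pickle
W={"disc":(12,(317,308),(326,218)),"square":(50,(430,299),(217,212)),"hex":(75,(378,250),(265,239))}
C=[pickle.load(open(n+".pkl","rb")) for n in("top","scene")]
def blob(c,uv,w=11):
    u,v=uv; g=cv2.resize(cv2.cvtColor(c["frame"],cv2.COLOR_RGB2GRAY)[v-w:v+w+1,u-w:u+w+1],None,fx=4,fy=4,interpolation=cv2.INTER_CUBIC)
    n,l,st,ce=cv2.connectedComponentsWithStats((g<105).astype(np.uint8))
    i=1+np.argmin([np.hypot(*(ce[k]-g.shape[0]/2))-st[k,4]*.05 for k in range(1,n)])
    return (ce[i]+.5)/4-.5+[u-w,v-w],st[i]/4
def tri(cs,uvs):
    A=np.zeros((3,3));b=np.zeros(3)
    for c,uv in zip(cs,uvs):
        d=ray(c,uv)[0];d/=np.linalg.norm(d);M=np.eye(3)-np.outer(d,d);A+=M;b+=M@c["xyz"]
    return np.linalg.solve(A,b)
if __name__=="__main__":
    for n,(z,a,b) in W.items():
        q=[blob(c,p) for c,p in zip(C,(a,b))]
        print(n,[(np.round(x[0],1),x[1][2:5]) for x in q],[plane(c,x[0],z)[0].round(1) for c,x in zip(C,q)],tri(C,[x[0] for x in q]).round(1))
    for nm,z,hi in(("disc face",12,None),):
        g=C[0]["frame"].astype(int)
        m=(cv2.cvtColor(C[0]["frame"],cv2.COLOR_RGB2GRAY)>140).astype(np.uint8)
        cs=cv2.findContours(m,cv2.RETR_EXTERNAL,2)[0]
        for k in cs:
            if 200<cv2.contourArea(k)<3000:
                (x,y),rr=cv2.minEnclosingCircle(k); 
                if 290<x<450 and 200<y<330: print(round(x),round(y),round(rr,1),plane(C[0],(x,y),12)[0].round(1))
    t,s=C
    a=cv2.resize(t["frame"][200:290,200:290],None,fx=6,fy=6); b=cv2.resize(s["frame"][195:285,365:445],None,fx=6,fy=6)[:540]
    cv2.imwrite("pics/g.png",cv2.resize(np.hstack([a,b]),None,fx=.75,fy=.75)[...,::-1])
E
python3 m.py
```

```text
disc [(array([316.3, 307.2]), array([  8.5 ,   8.25, 211.75])), (array([325.8, 217.1]), array([  7.75,   5.  , 126.25]))] [array([457.5,  25.2,  12. ]), array([458. ,  22.3,  12. ])] [457.4  23.8  11.5]
square [(array([430., 299.]), array([  8.  ,   8.  , 200.25])), (array([215.8, 211.6]), array([  8.25,   5.25, 132.75]))] [array([ 479.2, -255.3,   50. ]), array([ 479.8, -257.3,   50. ])] [ 479.2 -256.5   49.3]
hex [(array([377.7, 250.3]), array([  8.  ,   8.  , 201.75])), (array([263.9, 237.9]), array([  8.75,   6.  , 165.75]))] [array([ 598.2, -125.3,   75. ]), array([ 598.5, -127.7,   75. ])] [ 598.2 -126.5   74.6]
372 314 18.7 [ 440.8 -115.4   12. ]
316 307 18.7 [457.8  25.2  12. ]
427 289 21.2 [ 502.8 -256.4   12. ]
376 243 16.3 [ 619.6 -129.    12. ]
```

View pics/g.png

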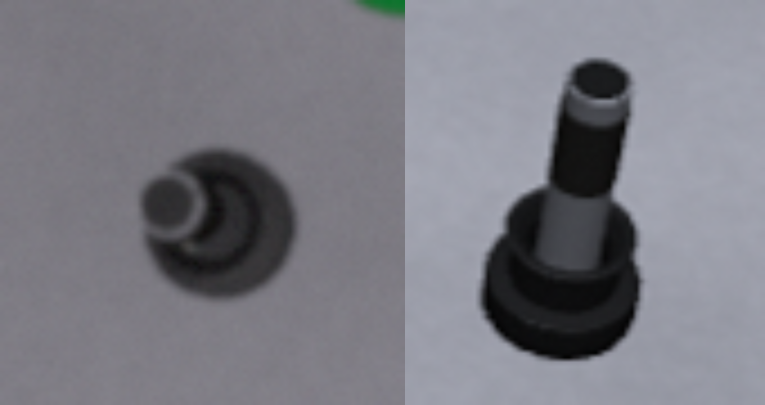

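Run:
```python
from m import *
t,s=C
for uvs in(((237.8,244.8),(407.6,212.3)),):
    print(tri(C,uvs), plane(t,uvs[0],164),plane(s,uvs[1],164))
print("stand",plane(t,(248.6,249.1),24),plane(t,(248.6,249.1),10))
# collar rim top z=56 in scene: ellipse centre
print("rim",plane(s,((571-405)/4.5+365-.5,233/4.5+195-.5),56))
print([pix(t,[x])for x in((600,172,24),(600,172,164))])
```

```text
[606.17119778 196.40823394 164.29185931] [[606.2550969  197.15595478 164.        ]] [[605.94375482 195.79003717 164.        ]]
stand [[605.29998649 196.88267575  24.        ]] [[606.17871175 199.29951937  10.        ]]
rim [[606.16610145 196.12738124  56.        ]]
[array([[258.31914289, 251.14837996]]), array([[248.93098956, 247.54493966]])]
```

Emit:
drive_tool:
  steps:
    - [0,0,0,0.154]
    - [0,0,0,0.154]
    - [0.025,-0.048,0,0]
    - [0.025,-0.048,0,0]
    - [0.025,-0.048,0,0]
    - [0.025,-0.048,0,0]
    - [0.025,-0.048,0,0]
    - [0.025,-0.048,0,0]
  jaw: 1
  newtons: 40

```text
clock: 1.1
ee_pos: [339.9, -305.9, 248.1]
eef_rot: [1.0, -0.0, -0.0, -0.0]
contact_force: [0.7, 0.4, 0.6]
finger_gap: 85.6
grasp_force: 0.0
```

Emit:
drive_tool:
  steps:
    - [0.025,-0.048,0,0]
    - [0.025,-0.048,0,0]
    - [0.025,-0.048,0,0]
    - [0.025,-0.048,0,0]
    - [0.025,-0.048,0,0]
    - [0.025,-0.048,0,0]
    - [0.025,-0.048,0,0]
    - [0.025,-0.048,0,0]

```text
clock: 2.1
ee_pos: [539.9, 78.1, 248.0]
eef_rot: [1.0, 0.0, -0.0, 0.0]
contact_force: [0.0, -0.3, 1.1]
finger_gap: 85.1
grasp_force: 0.0
```

Emit:
drive_tool:
  steps:
    - [0.025,-0.045,0,0]
    - [0.025,-0.045,0,0]
    - [0.015,-0.027,0,0]
    - [0,0,0,0]
    - [0,0,0,0]
    - [0,0,0,0]
    - [0,0,0,0]
    - [0,0,0,0]

```text
clock: 3.1
ee_pos: [604.5, 192.7, 248.5]
eef_rot: [1.0, -0.001, 0.0, 0.0]
contact_force: [-0.4, -0.2, -0.4]
finger_gap: 85.2
grasp_force: 0.0
```

Emit:
drive_tool:
  steps:
    - [0.001,-0.003,0,0]
    - [0,0,0.025,0]
    - [0,0,0.025,0]
    - [0,0,0.025,0]
    - [0,0,0.025,0]
    - [0,0,0.02,0]
    - [0,0,0.006,0]
    - [0,0,0,0]

```text
clock: 4.1
ee_pos: [605.7, 196.4, 122.3]
eef_rot: [1.0, -0.0, -0.0, 0.0]
contact_force: [0.0, -0.3, 0.3]
finger_gap: 85.3
grasp_force: 0.0
```

Emit:
drive_tool:
  steps:
    - [0,0,0,0]
    - [0,0,0,0]
    - [0,0,0,0]
    - [0,0,0,0]
    - [0,0,0,0]
    - [0,0,0,0]
    - [0,0,0,0]
    - [0,0,0,0]
  jaw: 0
  newtons: 40

```text
clock: 5.1
ee_pos: [606.0, 196.5, 123.1]
eef_rot: [1.0, -0.0, 0.001, -0.0]
contact_force: [-0.2, 1.7, 5.0]
finger_gap: 33.0
grasp_force: 40.0
```

Emit:
drive_tool:
  steps:
    - [0,0,-0.01,0]
    - [0,0,-0.02,0]
    - [0,0,-0.025,0]
    - [0,0,-0.025,0]
    - [0,0,-0.025,0]
    - [0,0,-0.015,0]
    - [0,0,0,0]
    - [0,0,0,0]

```text
clock: 6.1
ee_pos: [604.7, 196.1, 241.1]
eef_rot: [1.0, -0.0, -0.001, 0.0]
contact_force: [-0.7, 0.4, -2.1]
finger_gap: 33.0
grasp_force: 39.7
```

Run:
```python
from station import telemetry,optics
import cv2,pickle,numpy as np
s=telemetry.sense();print(s["ee_pos"],s["contact_force"],s["wrist_torque"],s["finger_gap"])
c=optics.camera("scene");pickle.dump(c,open("scene1.pkl","wb"))
from h import pix
p=s["ee_pos"];print(pix(c,[p,p-[0,0,99],p-[0,0,115]]))
u,v=map(int,pix(c,[p-[0,0,50]])[0]);u0,v0=u-65,v-80
print(u0,v0);cv2.imwrite("pics/lift.png",cv2.resize(c["frame"][v0:v0+130,u0:u0+130],None,fx=4.5,fy=4.5)[...,::-1])
```

```text
[604.72652612 196.1225269  241.10003886] [-0.72204434  0.39132891 -2.10465848] [0.03296281 0.03624817 0.01168659] 33.021615797464705
[[412.72529136 184.89049816]
 [406.32042955 219.16180629]
 [405.35232825 224.32547187]]
344 122
```

View pics/lift.png

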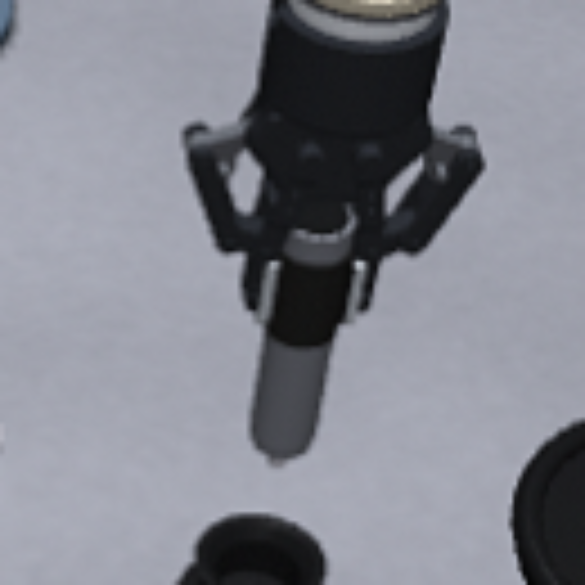

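The pen hangs straight, and its tip is at scene pixel (406,225). The prediction was (405.4,224.3), so the tip is about 115 mm below the TCP.

Emit:
drive_tool:
  steps:
    - [-0.015,0.015,0,0]
    - [-0.025,0.03,0,0]
    - [-0.025,0.03,0,0]
    - [-0.025,0.03,0,0]
    - [-0.025,0.03,0,0]
    - [-0.02,0.02,0,0]
    - [-0.012,0.017,0,0]
    - [0,0,0,0]

```text
clock: 7.15
ee_pos: [457.3, 23.7, 241.7]
eef_rot: [1.0, -0.001, -0.001, -0.0]
contact_force: [-0.2, -0.6, -1.1]
finger_gap: 33.0
grasp_force: 39.9
```

Emit:
drive_tool:
  steps:
    - [0,0,0.025,0]
    - [0,0,0.025,0]
    - [0,0,0.025,0]
    - [0,0,0.02,0]
    - [0,0,0.01,0]
    - [0,0,0,0]
    - [0,0,0,0]
    - [0,0,0,0]

```text
clock: 8.15
ee_pos: [459.1, 24.3, 138.0]
eef_rot: [1.0, -0.0, 0.001, 0.0]
contact_force: [0.6, 0.0, -2.0]
finger_gap: 32.8
grasp_force: 40.0
```

Run:
```python
from station import telemetry,optics
import cv2,numpy as np
from h import pix
s=telemetry.sense();p=s["ee_pos"];print(p,s["contact_force"])
ims=[]
for n in("top","scene"):
    c=optics.camera(n); q=pix(c,[p-[0,0,114.5],[457.5,24,12]]);print(n,q)
    u,v=q[1].astype(int);print(u-30,v-35);ims.append(cv2.resize(c["frame"][v-35:v+25,u-30:u+30],None,fx=6,fy=6))
cv2.imwrite("pics/disc.png",np.hstack(ims)[...,::-1])
```

```text
[459.07442206  24.31651393 138.00186888] [ 0.60990796  0.0109254  -2.04581571]
top [[316.50434604 306.9089125 ]
 [316.74125095 307.2470203 ]]
286 272
scene [[326.69193767 214.16907385]
 [326.42137887 217.01726901]]
296 182
```

View pics/disc.png

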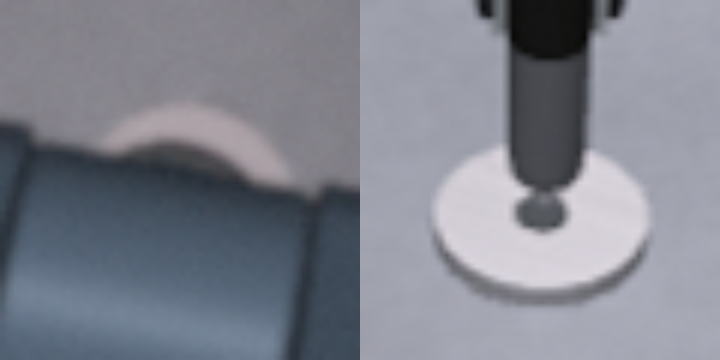

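The right half shows the foot hovering just above the disc's mark, at crop (542,190), centred in x. I'll press now.

Emit:
drive_tool:
  steps:
    - [0,0,0.005,0]
    - [0,0,0.004,0]
    - [0,0,0.002,0]
    - [0,0,0.002,0]
    - [0,0,0.002,0]
    - [0,0,0,0]
    - [0,0,0,0]
    - [0,0,0,0]

```text
clock: 9.25
ee_pos: [458.5, 24.4, 122.4]
eef_rot: [1.0, -0.0, 0.0, -0.0]
contact_force: [-1.1, 0.5, 1.4]
finger_gap: 33.2
grasp_force: 40.4
```

Emit:
drive_tool:
  steps:
    - [0,0,0,0]
    - [0,0,0,0]
    - [0,0,0,0]
    - [0,0,0,0]
    - [0,0,0,0]
    - [0,0,0,0]
    - [0,0,0,0]
    - [0,0,0,0]

```text
clock: 10.25
ee_pos: [458.5, 24.4, 122.3]
eef_rot: [1.0, -0.0, -0.0, -0.0]
contact_force: [-0.5, 1.8, 0.4]
finger_gap: 33.1
grasp_force: 40.4
```

Emit:
drive_tool:
  steps:
    - [0,0,-0.008,0]
    - [0,0,-0.015,0]
    - [0,0,-0.02,0]
    - [0,0,-0.025,0]
    - [0,0,-0.022,0]
    - [0,0,-0.01,0]
    - [0,0,0,0]
    - [0,0,0,0]

```text
clock: 11.25
ee_pos: [457.9, 24.4, 221.6]
eef_rot: [1.0, -0.0, -0.001, -0.0]
contact_force: [-0.2, 0.6, -2.1]
finger_gap: 33.3
grasp_force: 40.0
```

Emit:
drive_tool:
  steps:
    - [0.003,0.02,0,0]
    - [0.003,0.045,0,0]
    - [0.003,0.05,0,0]
    - [0.003,0.05,0,0]
    - [0.003,0.05,0,0]
    - [0.003,0.04,0,0]
    - [0.003,0.025,0,0]
    - [0,0,0,0]

```text
clock: 12.25
ee_pos: [479.5, -256.9, 221.5]
eef_rot: [1.0, -0.001, -0.0, -0.0]
contact_force: [-0.2, 0.6, -2.5]
finger_gap: 32.7
grasp_force: 40.0
```

Emit:
drive_tool:
  steps:
    - [0,0,0,0]
    - [0,0,0.02,0]
    - [0,0,0.02,0]
    - [0,0,0.006,0]
    - [0,0,0,0]
    - [0,0,0,0]
    - [0,0,0,0]
    - [0,0,0,0]

```text
clock: 13.25
ee_pos: [479.6, -255.8, 176.8]
eef_rot: [1.0, -0.0, 0.0, 0.0]
contact_force: [0.5, -0.4, -2.0]
finger_gap: 33.0
grasp_force: 40.2
```

```bash
cat > chk.py <<'E'
from station import telemetry,optics
import cv2,numpy as np,sys
from h import pix
out=sys.argv[1];T=[float(x) for x in sys.argv[2:5]]
s=telemetry.sense();p=s["ee_pos"];print(p,s["contact_force"])
c=optics.camera("scene"); q=pix(c,[p-[0,0,114.5],T]);print(q)
u,v=q[1].astype(int);print(u-35,v-40);cv2.imwrite(out,cv2.resize(c["frame"][v-40:v+30,u-35:u+35],None,fx=6,fy=6)[...,::-1])
E
python3 chk.py pics/sq.png 479.4 -256.4 50
```

```text
[ 479.62715178 -255.84105498  176.79166675] [ 0.46743526 -0.41416656 -2.04063889]
[[215.80043749 207.88797979]
 [216.16668783 211.46641245]]
181 171
```

View pics/sq.png

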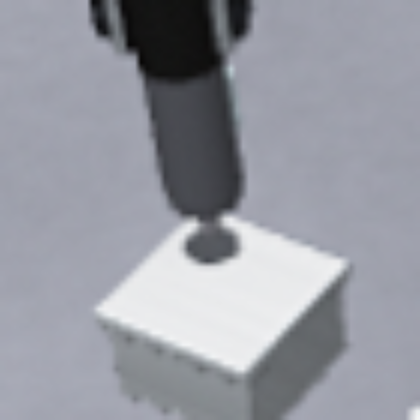

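The foot is over the square cap's mark, with the tip at crop (209,222) and the mark at (212,245). I'll press now.

Emit:
drive_tool:
  steps:
    - [0,0,0.005,0]
    - [0,0,0.005,0]
    - [0,0,0.002,0]
    - [0,0,0.002,0]
    - [0,0,0.002,0]
    - [0,0,0,0]
    - [0,0,0,0]
    - [0,0,0,0]

```text
clock: 14.3
ee_pos: [479.4, -255.5, 160.4]
eef_rot: [1.0, -0.0, -0.0, -0.0]
contact_force: [-0.7, 0.7, 0.7]
finger_gap: 33.2
grasp_force: 40.7
```

Emit:
drive_tool:
  steps:
    - [0,0,0,0]
    - [0,0,0,0]
    - [0,0,0,0]
    - [0,0,0,0]
    - [0,0,0,0]
    - [0,0,0,0]
    - [0,0,0,0]
    - [0,0,0,0]

```text
clock: 15.3
ee_pos: [479.4, -255.6, 160.3]
eef_rot: [1.0, -0.0, -0.0, -0.0]
contact_force: [-0.3, 0.3, 1.2]
finger_gap: 33.0
grasp_force: 40.8
```

Emit:
drive_tool:
  steps:
    - [0,0,-0.008,0]
    - [0,0,-0.015,0]
    - [0,0,-0.02,0]
    - [0,0,-0.02,0]
    - [0,0,-0.015,0]
    - [0,0,-0.007,0]
    - [0,0,0,0]
    - [0,0,0,0]

```text
clock: 16.3
ee_pos: [479.0, -255.4, 244.7]
eef_rot: [1.0, -0.0, -0.001, -0.0]
contact_force: [0.2, 0.2, -2.9]
finger_gap: 33.0
grasp_force: 40.2
```

Emit:
drive_tool:
  steps:
    - [0.01,-0.01,0,0]
    - [0.02,-0.025,0,0]
    - [0.025,-0.025,0,0]
    - [0.025,-0.025,0,0]
    - [0.02,-0.025,0,0]
    - [0.019,-0.019,0,0]
    - [0,0,0,0]
    - [0,0,0,0]

```text
clock: 17.3
ee_pos: [598.0, -126.3, 244.7]
eef_rot: [1.0, 0.0, -0.001, -0.0]
contact_force: [-0.0, -0.6, -1.7]
finger_gap: 32.9
grasp_force: 40.2
```

Emit:
drive_tool:
  steps:
    - [0,0,0,0]
    - [0,0,0.02,0]
    - [0,0,0.015,0]
    - [0,0,0.008,0]
    - [0,0,0,0]
    - [0,0,0,0]
    - [0,0,0,0]
    - [0,0,0,0]

```text
clock: 18.3
ee_pos: [598.7, -126.7, 202.8]
eef_rot: [1.0, -0.0, 0.0, 0.0]
contact_force: [0.6, 0.5, -1.3]
finger_gap: 32.5
grasp_force: 40.2
```

```bash
python3 chk.py pics/hex.png 598.3 -126.5 75
```

```text
[ 598.71059342 -126.74095184  202.80885762] [ 0.59993278  0.51596078 -1.3441351 ]
[[263.94189387 233.90677226]
 [264.3649419  237.84945344]]
229 197
```

View pics/hex.png

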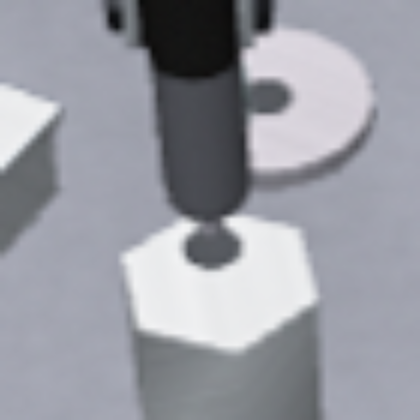

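The foot is over the hex cap's mark, with the tip at crop (210,225) and the mark at (213,248). I'll press, hold, then lift.

Emit:
drive_tool:
  steps:
    - [0,0,0.005,0]
    - [0,0,0.005,0]
    - [0,0,0.002,0]
    - [0,0,0.002,0]
    - [0,0,0.0025,0]
    - [0,0,0,0]
    - [0,0,0,0]
    - [0,0,0,0]

```text
clock: 19.35
ee_pos: [598.4, -126.6, 186.0]
eef_rot: [1.0, -0.0, 0.0, -0.0]
contact_force: [-1.0, 0.9, 0.7]
finger_gap: 33.4
grasp_force: 40.8
```

Emit:
drive_tool:
  steps:
    - [0,0,0,0]
    - [0,0,0,0]
    - [0,0,0,0]
    - [0,0,0,0]
    - [0,0,0,0]
    - [0,0,0,0]
    - [0,0,0,0]
    - [0,0,0,0]

```text
clock: 20.35
ee_pos: [598.5, -126.7, 185.8]
eef_rot: [1.0, -0.0, 0.0, 0.0]
contact_force: [-0.7, 1.0, 1.7]
finger_gap: 32.9
grasp_force: 40.8
```

Emit:
drive_tool:
  steps:
    - [0,0,-0.008,0]
    - [0,0,-0.015,0]
    - [0,0,-0.015,0]
    - [0,0,-0.015,0]
    - [0,0,-0.007,0]
    - [0,0,0,0]
    - [0,0,0,0]
    - [0,0,0,0]

```text
clock: 21.35
ee_pos: [598.1, -126.6, 245.1]
eef_rot: [1.0, -0.0, -0.001, -0.0]
contact_force: [-0.2, 1.2, -2.3]
finger_gap: 32.9
grasp_force: 40.2
```

Emit:
drive_tool:
  steps:
    - [0.001,-0.025,0,0]
    - [0.001,-0.045,0,0]
    - [0.001,-0.05,0,0]
    - [0.001,-0.055,0,0]
    - [0.001,-0.055,0,0]
    - [0.001,-0.05,0,0]
    - [0.0015,-0.043,0,0]
    - [0,0,0,0]

```text
clock: 22.35
ee_pos: [605.4, 199.7, 245.1]
eef_rot: [1.0, 0.002, -0.0, -0.0]
contact_force: [-0.5, 0.4, -1.7]
finger_gap: 32.6
grasp_force: 40.4
```

Emit:
drive_tool:
  steps:
    - [0,0,0,0]
    - [0,0,0,0]
    - [0,0,0.02,0]
    - [0,0,0.015,0]
    - [0,0,0.01,0]
    - [0,0,0,0]
    - [0,0,0,0]
    - [0,0,0,0]

```text
clock: 23.35
ee_pos: [606.5, 196.4, 201.5]
eef_rot: [1.0, -0.0, 0.001, -0.0]
contact_force: [-0.4, 0.1, -2.6]
finger_gap: 32.7
grasp_force: 40.3
```

```bash
python3 chk.py pics/home.png 606 196.5 65
```

```text
[606.47579564 196.44445858 201.53381262] [-0.43048632  0.09927267 -2.64012825]
[[403.29566575 237.06310697]
 [402.03986056 243.5621644 ]]
367 203
```

View pics/home.png

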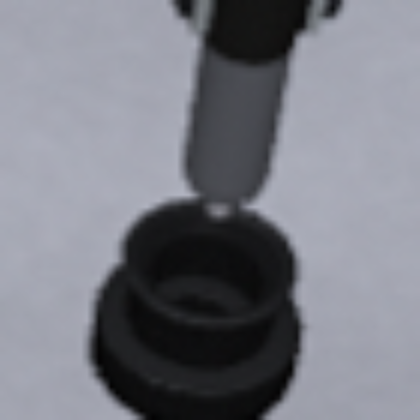

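The gauge is centred above the socket: foot at crop (218,208), rim centre at about (209,262). I'll lower it.

Emit:
drive_tool:
  steps:
    - [0,0,0.015,0]
    - [0,0,0.015,0]
    - [0,0,0.015,0]
    - [0,0,0.015,0]
    - [0,0,0.01,0]
    - [0,0,0.005,0]
    - [0,0,0,0]
    - [0,0,0,0]

```text
clock: 24.4
ee_pos: [606.5, 196.4, 126.4]
eef_rot: [1.0, -0.0, 0.001, -0.0]
contact_force: [0.2, -0.2, -1.3]
finger_gap: 32.6
grasp_force: 40.3
```

Emit:
drive_tool:
  steps:
    - [0,0,0.001,0]
    - [0,0,0.001,0]
    - [0,0,0.001,0]
    - [0,0,0,0]
    - [0,0,0,0]
    - [0,0,0,0]
    - [0,0,0,0]
    - [0,0,0,0]

```text
clock: 25.4
ee_pos: [606.3, 196.4, 123.1]
eef_rot: [1.0, -0.0, 0.0, -0.0]
contact_force: [-0.6, -0.1, 4.0]
finger_gap: 32.9
grasp_force: 40.6
```

Contact force has risen from about -2 N to 4 N, so the nose is on the socket floor. I'll release and rise.

Emit:
drive_tool:
  steps:
    - [0,0,0,0]
    - [0,0,0,0]
    - [0,0,0,0]
    - [0,0,0,0]
    - [0,0,0,0]
    - [0,0,0,0]
    - [0,0,0,0]
    - [0,0,0,0]
  jaw: 1

```text
clock: 26.4
ee_pos: [606.1, 196.3, 122.8]
eef_rot: [1.0, -0.0, 0.0, -0.0]
contact_force: [0.6, -0.3, 0.3]
finger_gap: 85.4
grasp_force: 0.0
```

Emit:
drive_tool:
  steps:
    - [0,0,-0.01,0]
    - [0,0,-0.02,0]
    - [0,0,-0.025,0]
    - [0,0,-0.025,0]
    - [0,0,-0.025,0]
    - [0,0,-0.02,0]
    - [0,0,0,0]
    - [0,0,0,0]

```text
clock: 27.4
ee_pos: [605.5, 196.2, 247.3]
eef_rot: [1.0, -0.0, -0.001, 0.0]
contact_force: [-0.1, -0.2, -0.1]
finger_gap: 85.4
grasp_force: 0.0
```

Run:
```python
from station import telemetry,optics
from h import *
import pickle
from m import W,blob
c=optics.camera("scene"); o=pickle.load(open("scene.pkl","rb"))
print("mark shift mm",[(n,(plane(c,blob(c,b)[0],z)-plane(o,blob(o,b)[0],z)).round(1)) for n,(z,a,b) in W.items()])
A,B=[x["frame"][195:285,365:445] for x in(o,c)]
cv2.imwrite("pics/end.png",cv2.resize(np.hstack([A,B]),None,fx=4.5,fy=4.5)[...,::-1])
```

```text
mark shift mm [('disc', array([[-0.1,  0. ,  0. ]])), ('square', array([[0.1, 0.1, 0. ]])), ('hex', array([[-0.1,  0.1,  0. ]]))]
```

View pics/end.png

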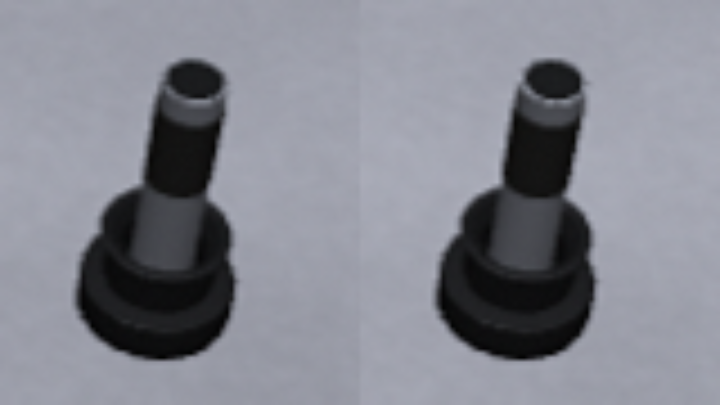

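Before (left) and after (right) look the same: gauge top at (195,80) and (553,80), with the gauge standing upright in the socket. I'll hand the job in.

```bash
python3 -c "
from station import r
print(r.finish_job())"
```

```text
the job is handed in; nothing more can be done
None
```

I pressed the gauge on the disc, square cap and hex cap marks in that order for over a second each and stood it back in its stand; the marks moved 0.1 mm at most, and I've handed the job in at about 27 s, though no verdict came back.

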